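# Cull the faulty glass and hold up the carrier

## Task

Two of the six glass plates in the wooden carrier are faulty, one with a broken corner and one cut too short: take them out and put them in the red scrap bin, leaving the four good plates lying in the carrier. Then lift the carrier by its orange handle to about 15 cm above the bench over its mat, and finish still holding it there, level and steady, with the good plates aboard. Do not tip the carrier or disturb the other things on the bench.

Things in the scene. Friction and masses are not known exactly. Their poses are not given: they have to be found in the camera images.
- carrier_handle (a point): centre of the orange grip rail of the wooden carrier: rail 16 mm thick (along the carrier's x), 110 mm long (along its y), 34 mm high; all free under it except a post 14 mm wide at each end. The point lies 121 mm above the carrier's underside and has the carrier's axes
- carrier: loose wooden carrier, about 0.35 kg, origin at the centre of its underside: tray 240 mm (x) by 280 mm (y), white floor 8 mm above the underside, lip 6 mm thick and 20 mm above the underside; handle over its middle, top 138 mm up. Six glass plates lie flat in it, about square to it, near x = +-72 mm and y = -85, 0, 85 mm, in any order
- chipped_mid (a point): centre, half-way up, of the chipped green glass plate: 60 mm (its x) by 50 mm (its y) by 15 mm thick, about 0.1 kg, with one corner (+x, +y) broken off slantwise, 20 mm along each side
- short_mid (a point): centre, half-way up, of the green glass plate that is cut too short: 40 mm (its x) by 50 mm (its y) by 15 mm thick, about 0.08 kg
- good1_mid (a point): centre, half-way up, of a good green glass plate: a full rectangle 60 mm (its x) by 50 mm (its y) by 15 mm thick, about 0.11 kg
- good2_mid (a point): centre, half-way up, of a good green glass plate: a full rectangle 60 mm (its x) by 50 mm (its y) by 15 mm thick, about 0.11 kg
- good3_mid (a point): centre, half-way up, of a good green glass plate: a full rectangle 60 mm (its x) by 50 mm (its y) by 15 mm thick, about 0.11 kg
- good4_mid (a point): centre, half-way up, of a good green glass plate: a full rectangle 60 mm (its x) by 50 mm (its y) by 15 mm thick, about 0.11 kg
- mat: flat grey foam mat, 280 mm by 320 mm, 6 mm thick, fixed, under the carrier; origin at the centre of its underside, axes about those of the carrier
- scrap_bin: empty red open scrap bin, fixed, 170 mm by 170 mm outside, 70 mm high, walls and floor 5 mm; origin at the centre of its underside. It stands left or right of the mat, changing places with the blue box
- disc_box: blue open box of the same size with polishing discs in it, fixed: not the scrap bin; origin at the centre of its underside
- bottle: bystander: white bottle, 64 mm across, 170 mm tall, origin at the centre of its underside
- tape: bystander: yellow roll of tape lying flat, 90 mm across, 25 mm high, origin at the centre of its underside
- suction_lifter: bystander: black suction lifter with a green knob, 90 mm across, 78 mm tall, origin at the centre of its underside
- stone: bystander: grey honing stone, 50 mm by 150 mm by 25 mm, origin at the centre of its underside
Mind the look-alikes: they are no part of the job. Leave any purple or yellow look-alike of the part that bears chipped_mid alone.

How it is judged:
On the way, in this order (a step that is already met when the one before it is completed fails the run):
1. both faulty plates lie in the scrap bin, let go, and the carrier is still down (x of chipped_mid in the frame of scrap_bin between -0.08 and 0.08 m and y of chipped_mid in the frame of scrap_bin between -0.08 and 0.08 m and z of chipped_mid in the frame of scrap_bin between 0 and 0.065 m and x of short_mid in the frame of scrap_bin between -0.08 and 0.08 m and y of short_mid in the frame of scrap_bin between -0.08 and 0.08 m and z of short_mid in the frame of scrap_bin between 0 and 0.065 m and height (world z) of carrier below 0.03 m and contact force between the fingers and chipped below 0.1 N and contact force between the fingers and short below 0.1 N), for 0.2 s.
2. the carrier is lifted clear by its handle and level (height (world z) of carrier above 0.1 m and angle between carrier's own z axis and vertical below 0.12 rad and contact force between the fingers and carrier above 2 N and distance between the grasp point and carrier_handle below 0.07 m), for 0.2 s.
At the end, for the whole second after the job is handed in: Held by the handle (over 2 N, within 70 mm of its centre): carrier over 100 mm up, tilt under 0.12 rad, under 0.04 m/s and 0.25 rad/s, within 120 mm of the mat centre along its axes, touching no box; four good plates in it, both faulty ones in the red bin, centres below 65 mm (all of step 2 and linear speed of carrier below 0.04 m/s and angular speed of carrier below 0.25 rad/s and contact force between carrier and scrap_bin below 0.2 N and contact force between carrier and disc_box below 0.2 N and x of carrier in the frame of mat between -0.12 and 0.12 m and y of carrier in the frame of mat between -0.12 and 0.12 m and x of chipped_mid in the frame of scrap_bin between -0.08 and 0.08 m and y of chipped_mid in the frame of scrap_bin between -0.08 and 0.08 m and z of chipped_mid in the frame of scrap_bin between 0 and 0.065 m and x of short_mid in the frame of scrap_bin between -0.08 and 0.08 m and y of short_mid in the frame of scrap_bin between -0.08 and 0.08 m and z of short_mid in the frame of scrap_bin between 0 and 0.065 m and x of good1_mid in the frame of carrier between -0.115 and 0.115 m and y of good1_mid in the frame of carrier between -0.135 and 0.135 m and z of good1_mid in the frame of carrier between 0.005 and 0.035 m and x of good2_mid in the frame of carrier between -0.115 and 0.115 m and y of good2_mid in the frame of carrier between -0.135 and 0.135 m and z of good2_mid in the frame of carrier between 0.005 and 0.035 m and x of good3_mid in the frame of carrier between -0.115 and 0.115 m and y of good3_mid in the frame of carrier between -0.135 and 0.135 m and z of good3_mid in the frame of carrier between 0.005 and 0.035 m and x of good4_mid in the frame of carrier between -0.115 and 0.115 m and y of good4_mid in the frame of carrier between -0.135 and 0.135 m and z of good4_mid in the frame of carrier between 0.005 and 0.035 m); the arm keeps its last pose, push and grip.
It fails at once if the carrier is tipped by more than 0.35 rad (angle between carrier's own z axis and vertical above 0.35 rad).
It fails at once if a good plate is taken out of the carrier (z of any of good1_mid, good2_mid, good3_mid, good4_mid in the frame of carrier above 0.06 m).
It fails at once if a bystander is shifted by more than 40 mm (distance of any of bottle, tape, suction_lifter, stone from where it was at the start of the episode above 0.04 m).
It also fails if it takes over 72 s, if anything falls off the work surface, if the arm or the gripper's body presses on something with over 40 N, if the wrist force passes 120 N, or if a joint passes its speed limit or range.

## Robot

A 6-joint arm with a two-finger parallel gripper is mounted at the origin on the work surface. World frame = base frame: x ahead of the robot, y to its left, z up, the work surface at z = 0. Lengths are in m, angles in rad, forces in N, time in s.
With the tool pointing down it reaches from about 0.275 to 0.75 m from the base axis. Payload 10.2 kg.
Tool frame: the origin (TCP) lies midway between the tips of the shut fingers; the grasp point (between the pads) lies 19 mm behind it (pinch_z is the distance from the TCP to the grasp point, in m); z points along the fingers, y is the line along which they close (so a half turn about z gives the same grasp; the last joint's range is limited). The gripper opens to 85 mm and grips with 20 to 120 N. Pads are 22 mm wide; open, the fingers measure 114 mm over their backs; the gripper's body (76 mm by 85 mm) begins 54 mm behind the grasp point. The pads swing forward as they close: fully open they stand 13 mm farther back than shut.
Start: joints at [0.919, 0.313, 1.498, -0, 1.331, -0.223], TCP at [0.218, 0.477, 0.231] pointing down, gripper open.
Joint ranges: [-2.94, 2.94], [-0.97, 2.17], [0.19, 2.56], [-1.23, 4.37], [0.02, 3.11], [-2.88, 2.88]. Speed limits (rad/s): [2.39, 2.39, 3.01, 3.14, 3.14, 3.14].

## Interface

Orientations are given as a unit quaternion [w, x, y, z].
In Python, from bench import observe, grab_frame, hand_in, pinch_z gives the robot as it stands.
- The arm moves only by the tool drive_tool, never from a script. Its arguments are lists of equal length, an entry for each row: "slide": the shift along the tool's x, y, z scaled (see below), a list of three; "rot": the turn, a rotation vector about the tool's x, y, z scaled (see below), a list of three. A call has 1 to 5 rows; each row shifts and turns the commanded pose from where the row before left it, along the tool's axes as they then stand; what a row does not reach is not made up. The controller multiplies each number of a shift by 500 mm and each number of a turn by pi/2 rad. A row lasts 1/12 s, in which the tool goes at most 41.7 mm and 7.16 degrees, less where a joint would pass 70% of its speed; a pose out of reach is approached as far as the arm can. A call with a number of a shift or a turn outside -1 to 1 is refused whole. A call with a gripper value outside its range is refused whole. "gripper" is the opening in per cent of the stroke, from 0 (shut) to 100 (fully open), set as the call begins (left out, the last holds). The fingers move at their own pace and stop on an object; "newtons" is the grip in N (left out, the last holds). Time passes only in rows, so rows that do not move let the fingers close. It gives the time, the measured TCP pose, the force, the opening and the grip force at its end, in the units of the state.
- observe(): the state, without advancing time (a new reading comes with each control period).
- grab_frame(name): name is "side" or "top"; returns a dict with "pixels" (400x640x3 uint8, blue, green, red), "range_z" (400x640 float32, m along the optical axis (not along the pixel's ray), 0 where there is no reading), "fx", "fy", "cx", "cy" (pixels), "extrinsics" (4x4, takes a point from camera to world coordinates). Camera axes: x right, y up, looking along -z (the intrinsics and any distortion apply to the point x, -y, -z); pixel columns grow to the right and rows downward; lengths in m; the calibration is good to about 2 mm. A picture is of the moment at which its call begins.
- hand_in(): hands the job in; it is judged then, once.
The state is a dict: "t": time; "qpos": joint angles; "joint_vel": joint speeds; "joint_efforts": joint torques, N m; "position": TCP position; "tcp_rot": TCP orientation; "force": force on the tool from outside, world axes, zero at the start; "moment": the same for the moment, N m; "grip_width": opening from 0.0 (shut) to 1.0 (fully open); "gripper_force": force on a finger pad.
Only numpy, scipy, OpenCV 4.12 (cv2) and the standard library are available. Lean on these libraries where they do the work, as an engineer would, in place of code of your own. Each camera call takes 0.05 s, during which the arm holds its last target. There are 200 camera calls.

## Working session

There is one attempt and no reset: what is moved stays moved. The work goes in short steps, Python scripts to look and compute and a tool call to move; the robot and the scene stay as the last step left them, time stands still between calls to the robot, and variables do not carry over. Pictures are saved under pics/ and viewed, at most 10 in all, crops included, and the job is handed in when it is done.

Besides the shell and the picture viewer there is one more tool, called after "Request:" as a command line: name --argument value ..., lists and objects as JSON in quotes. drive_tool: Moves the arm, as the interface text tells. Shifts and turns lie within -1 to 1; 1 stands for 500 mm of shift or pi/2 rad of turn. Its arguments: {"type":"object","properties":{"slide":{"type":"array","items":{"type":"array","items":{"type":"number"}}},"rot":{"type":"array","items":{"type":"array","items":{"type":"number"}}},"gripper":{"type":"number"},"newtons":{"type":"number"}},"required":["slide","rot"]}

```bash
mkdir -p pics; ls; cat > h.py <<'E'
import numpy as np,cv2
from bench import observe,grab_frame,hand_in,pinch_z
def pt(f,u,v,z=None):
    "pixel -> world, by range or by ray onto plane z"
    E=np.array(f['extrinsics'])
    d=np.array([(u-f['cx'])/f['fx'],-(v-f['cy'])/f['fy'],-1.])
    if z is None: return E[:3,:3]@(d*f['range_z'][int(v),int(u)])+E[:3,3]
    r=E[:3,:3]@d; return E[:3,3]+r*(z-E[2,3])/r[2]
E
python3 - <<'E'
from h import *
o=observe(); print(o, pinch_z)
for n in('top','side'):
    f=grab_frame(n); np.savez(f'pics/{n}0.npz',**f); cv2.imwrite(f'pics/{n}0.png',f['pixels']); print(f['extrinsics'],f['fx'],f['fy'],f['cx'],f['cy'],[k for k in f])
E
```

```text
pics
{'t': 0.0, 'qpos': array([ 9.18582945e-01,  3.13442515e-01,  1.49846375e+00, -1.28582651e-05,
        1.33097307e+00, -2.23419212e-01]), 'joint_vel': array([ 1.14500519e-03, -4.35471064e-04,  5.66855029e-06,  8.61843169e-04,
        9.96583252e-04, -4.66629187e-04]), 'joint_efforts': array([ 3.12881984e-04, -4.12262893e+01, -2.59742832e+01, -1.66373370e-04,
        4.12719761e-03, -1.05439071e-06]), 'position': array([0.21814217, 0.47724702, 0.23072886]), 'tcp_rot': array([-2.67098139e-04,  2.12756815e-01,  9.77104971e-01, -5.85309666e-04]), 'force': array([ 0.22330702,  0.88643327, -0.61904226]), 'moment': array([ 0.06541956, -0.00329283,  0.02571273]), 'gripper_force': 0.0, 'grip_width': 0.9976304631958074} 0.0187
[[ 0.01737841  0.99662551 -0.08022204  0.42331297]
 [-0.9998375   0.01770667  0.00338232  0.02135249]
 [ 0.00479137  0.08015022  0.99677128  1.33352523]
 [ 0.          0.          0.          1.        ]] 382.1280799796798 382.1280799796798 319.21366160219804 199.02990530333054 ['pixels', 'range_z', 'fx', 'fy', 'cx', 'cy', 'extrinsics']
[[ 0.83347432  0.36830596 -0.41191174  0.10821053]
 [-0.55219487  0.58221329 -0.59674828 -0.60687425]
 [ 0.02003454  0.72482992  0.68863649  0.82162613]
 [ 0.          0.          0.          1.        ]] 387.9540134782081 387.9540134782081 313.72356197670916 206.10159605917252 ['pixels', 'range_z', 'fx', 'fy', 'cx', 'cy', 'extrinsics']
```

View pics/top0.png

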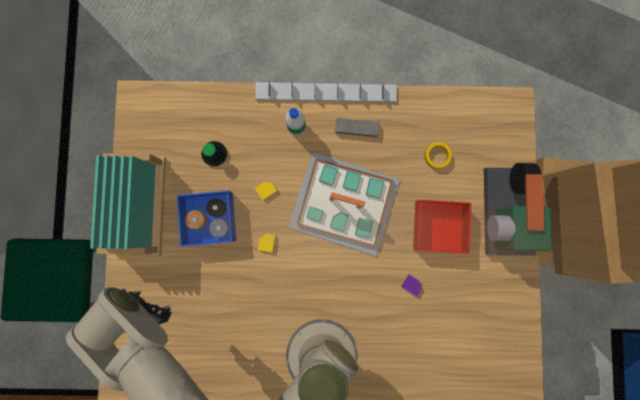

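View pics/side0.png

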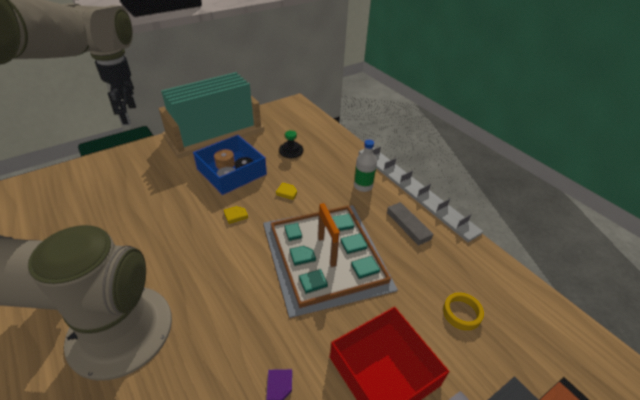

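Top view: the carrier is centred near (347,203), the red bin is at (442,226) and the blue box at (206,219). The six plates are at (328,174), (353,181), (375,188), (316,214), (340,222) and (364,227). Yellow and purple look-alikes lie outside the carrier. Next I'll measure the plates and view an enlarged crop.

```bash
cat > m.py <<'E'
from h import *
def find(f,lo,hi,roi,amin):
    hsv=cv2.cvtColor(f['pixels'],cv2.COLOR_BGR2HSV); m=cv2.inRange(hsv,lo,hi)
    k=np.zeros_like(m); x0,y0,x1,y1=roi; k[y0:y1,x0:x1]=1; m*=k
    cs,_=cv2.findContours(m,cv2.RETR_EXTERNAL,cv2.CHAIN_APPROX_NONE)
    return [c for c in cs if cv2.contourArea(c)>amin]
def rect(f,c,z):
    p=np.array([pt(f,u,v,z)[:2] for u,v in c[:,0]],np.float32)
    (x,y),(w,h),a=cv2.minAreaRect(p); b=cv2.contourArea(p)/(w*h)
    e=cv2.boxPoints(((x,y),(w,h),a)); 
    L=e[1]-e[0] if np.linalg.norm(e[1]-e[0])>np.linalg.norm(e[2]-e[1]) else e[2]-e[1]
    return x,y,max(w,h),min(w,h),np.degrees(np.arctan2(L[1],L[0]))%180,b
E
python3 - <<'E'
from m import *
f=dict(np.load('pics/top0.npz')); s=dict(np.load('pics/side0.npz'))
np.set_printoptions(precision=3,suppress=True)
for n,lo,hi,roi,z,a in (('plate',(75,60,60),(95,255,255),(290,150,400,255),.029,40),('handle',(3,150,100),(18,255,255),(320,185,375,215),.144,20),('bin',(0,150,60),(4,255,255),(405,190,480,262),.07,300)):
    for c in find(f,lo,hi,roi,a): print(n,c[:,0].mean(0),np.array(rect(f,c,z)))
for u,v in((340,222),(347,200),(330,200),(448,235)): print(pt(f,u,v))
cr=cv2.resize(f['pixels'][145:260,280:410],None,fx=4,fy=4,interpolation=cv2.INTER_CUBIC)
cs=cv2.resize(s['pixels'][195:315,255:400],None,fx=4,fy=4,interpolation=cv2.INTER_CUBIC)
cv2.imwrite('pics/crop.png',cr);cv2.imwrite('pics/crops.png',cs)
E
```

```text
plate [362.467 232.8  ] [ 0.416 -0.133  0.043  0.017 76.981  0.637]
plate [338.75  221.341] [  0.456  -0.051   0.053   0.043 162.25    0.744]
plate [314.676 213.243] [ 0.478  0.032  0.042  0.03  72.559  0.81 ]
plate [374.481 187.556] [  0.571  -0.173   0.057   0.048 169.185   0.869]
plate [351.364 180.327] [  0.594  -0.093   0.058   0.048 165.562   0.883]
plate [328.038 174.519] [  0.613  -0.012   0.058   0.048 162.47    0.891]
handle [347.239 199.045] [ 0.521 -0.07   0.104  0.011 75.888  0.685]
bin [443.079 234.685] [ 0.415 -0.4    0.134  0.11  86.035  0.711]
bin [438.974 213.098] [ 0.466 -0.395  0.18   0.126 91.017  0.288]
[ 0.451 -0.056  0.025]
[ 0.517 -0.069  0.147]
[ 0.525 -0.02   0.041]
[ 0.413 -0.432  0.005]
```

View pics/crop.png

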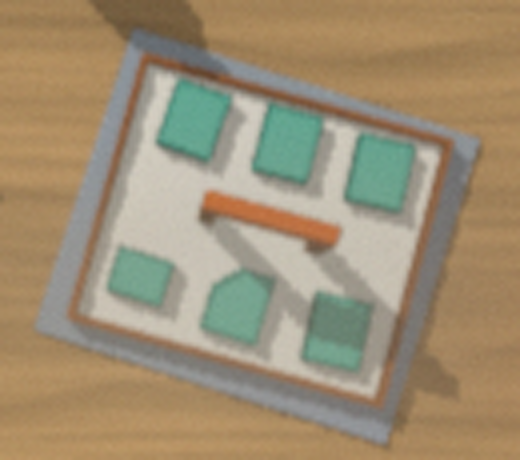

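View pics/crops.png

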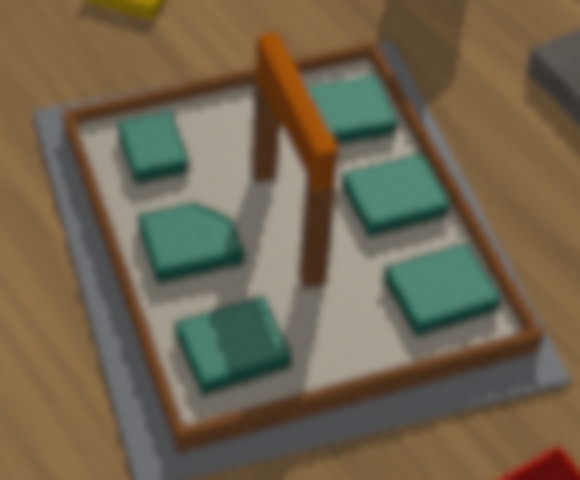

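The short plate is at top px (315,214): it is clearly smaller, about 45x34 mm against about 58x48 mm for the full ones. The chipped plate is at (340,222), with its top-right corner cut off slantwise. The crops confirm both. The dark band on (364,227) is only the handle's shadow, and the yellow and purple pieces are decoys. Now I'll refine the positions once.

```bash
python3 - <<'E'
from m import *
np.set_printoptions(precision=3,suppress=True)
f=dict(np.load('pics/top0.npz')); s=dict(np.load('pics/side0.npz'))
for c in find(f,(70,38,40),(98,255,255),(290,150,400,255),40): print(c[:,0].mean(0),np.array(rect(f,c,.029)))
print('side')
for c in find(s,(70,60,40),(98,255,255),(270,200,400,300),60): print(c[:,0].mean(0),np.array(rect(s,c,.026)))
for c in find(s,(3,150,100),(15,255,255),(310,195,345,245),20): print('handle',c[:,0].mean(0),pt(s,*c[:,0].mean(0).astype(int)))
for u,v in((417,202),(470,202),(470,254),(415,252)): print('bin rim',pt(f,u,v,.07))
m=cv2.inRange(cv2.cvtColor(f['pixels'],cv2.COLOR_BGR2HSV),(0,150,40),(6,255,255)); m[:,:405]=0;m[:,480:]=0;m[:190]=0;m[262:]=0
ys,xs=np.nonzero(m); P=np.array([pt(f,u,v) for u,v in zip(xs,ys)]); r=P[(P[:,2]>.055)&(P[:,2]<.08)]
print('bin rim depth',cv2.minAreaRect(r[:,:2].astype(np.float32)))
ys,xs=np.mgrid[150:260,285:405]; P=np.array([pt(f,u,v) for u,v in zip(xs.ravel(),ys.ravel())])
h=P[(P[:,2]>.11)&(P[:,2]<.16)]; print('handle depth',h.mean(0),cv2.minAreaRect(h[:,:2].astype(np.float32)))
E
```

```text
[363.864 227.729] [  0.434  -0.137   0.056   0.047 166.992   0.767]
[339.042 221.333] [  0.456  -0.051   0.056   0.047 164.33    0.809]
[314.524 213.571] [ 0.478  0.032  0.045  0.036 72.557  0.88 ]
[374.518 187.554] [  0.571  -0.172   0.06    0.05  167.982   0.877]
[351.25  180.446] [  0.594  -0.093   0.06    0.049 166.771   0.899]
[328.018 174.5  ] [  0.613  -0.012   0.06    0.05  162.416   0.893]
side
[312.703 280.986] [  0.434  -0.14    0.06    0.055 167.98    0.903]
[364.942 266.826] [  0.571  -0.176   0.064   0.054 168.502   0.896]
[301.716 255.045] [  0.457  -0.055   0.059   0.057 163.397   0.855]
[353.469 243.172] [  0.595  -0.097   0.063   0.056 165.219   0.89 ]
[292.706 231.02 ] [ 0.479  0.029  0.058  0.038 73.175  0.877]
[343.462 221.423] [ 0.62  -0.017  0.058  0.049 72.607  0.853]
handle [328.957 214.81 ] [ 0.527 -0.063  0.145]
bin rim [ 0.521 -0.308  0.07 ]
bin rim [ 0.524 -0.484  0.07 ]
bin rim [ 0.353 -0.481  0.07 ]
bin rim [ 0.356 -0.301  0.07 ]
bin rim depth ((0.4422058165073395, -0.39856407046318054), (0.17160315811634064, 0.16810181736946106), 87.33440399169922)
handle depth [ 0.519 -0.071  0.142] ((0.5195948481559753, -0.07143653929233551), (0.10890354216098785, 0.016501503065228462), 75.37950897216797)
```

Request:
drive_tool --slide '[[0,0,0],[0,0,0],[-0.0574,-0.055,0],[-0.0574,-0.055,0],[-0.0574,-0.055,0]]' --rot '[[0,0,-0.048],[0,0,-0.048],[0,0,0],[0,0,0],[0,0,0]]' --gripper 70 --newtons 40

```text
t: 0.52
position: [0.2784, 0.3732, 0.2308]
tcp_rot: [-0.0, 0.138, 0.99, -0.0]
force: [1.1, -0.7, 0.5]
grip_width: 0.703
gripper_force: 0.0
```

Request:
drive_tool --slide '[[-0.0574,-0.055,0],[-0.0574,-0.055,0],[-0.0574,-0.055,0],[-0.0574,-0.055,0],[-0.0574,-0.055,0]]' --rot '[[0,0,0],[0,0,0],[0,0,0],[0,0,0],[0,0,0]]'

```text
t: 0.93
position: [0.3791, 0.2011, 0.2312]
tcp_rot: [-0.0, 0.138, 0.99, 0.0]
force: [1.0, 0.5, 0.6]
grip_width: 0.698
gripper_force: 0.0
```

Request:
drive_tool --slide '[[-0.0574,-0.055,0],[-0.0574,-0.055,0],[-0.0574,-0.055,0],[-0.0574,-0.055,0],[-0.0574,-0.055,0]]' --rot '[[0,0,0],[0,0,0],[0,0,0],[0,0,0],[0,0,0]]'

```text
t: 1.35
position: [0.4794, 0.0293, 0.2311]
tcp_rot: [-0.0, 0.139, 0.99, 0.0]
force: [-0.4, 1.6, -0.3]
grip_width: 0.7
gripper_force: 0.0
```

```bash
cat > go.py <<'E'
# python3 go.py x y z yaw_deg(tool y) : needed tool-frame shift (units) and turn (units), min rows
import sys; from h import *
from scipy.spatial.transform import Rotation as R
def main():
    x,y,z,w=map(float,sys.argv[1:5]); o=observe(); q=o['tcp_rot']; r=R.from_quat(q[[1,2,3,0]])
    a=np.radians(w); T=R.from_matrix(np.array([[-np.sin(a),np.cos(a),0],[np.cos(a),np.sin(a),0],[0,0,-1]]).T)
    T=R.from_matrix(np.column_stack([[-np.sin(a),np.cos(a),0],[np.cos(a),np.sin(a),0],[0,0,-1]]))
    d=np.array([x,y,z])-o['position']; np.set_printoptions(precision=4,suppress=True)
    print('t',o['t'],'pos',o['position'],'yaw',np.degrees(np.arctan2(*r.as_matrix()[[1,0],1])),'F',o['force'],'w',o['grip_width'],'gf',o['gripper_force'],'q6',o['qpos'][5])
    print('slide now',r.inv().apply(d)/.5,'slide after turn',T.inv().apply(d)/.5,'turn',(r.inv()*T).as_rotvec()/(np.pi/2),'rows',np.linalg.norm(d)/.0417)
main()
E
python3 go.py 0.478 0.031 0.06 74
```

```text
t 1.35 pos [0.4794 0.0293 0.2311] yaw 74.05307270846147 F [-0.3542  1.5626 -0.2674] w 0.700083128108998 gf 0.0 q6 -1.475964697191375
slide now [0.0036 0.0024 0.3423] slide after turn [0.0037 0.0024 0.3423] turn [-0.     -0.0002  0.0006] rows 4.10413451457017
```

Request:
drive_tool --slide '[[0.0036,0.0024,0.08],[0,0,0.08],[0,0,0.08],[0,0,0.08],[0,0,0.022]]' --rot '[[0,0,0],[0,0,0],[0,0,0],[0,0,0],[0,0,0]]'

```text
t: 1.77
position: [0.4744, 0.0333, 0.0551]
tcp_rot: [-0.004, 0.139, 0.99, 0.0]
force: [-0.1, 0.5, -0.7]
grip_width: 0.699
gripper_force: 0.0
```

```bash
cat > look.py <<'E'
import sys; from h import *
n,out,x0,y0,x1,y1,k=sys.argv[1],sys.argv[2],*map(int,sys.argv[3:8])
f=grab_frame(n); np.savez(f'pics/{out}.npz',**f)
cv2.imwrite(f'pics/{out}.png',cv2.resize(f['pixels'][y0:y1,x0:x1],None,fx=k,fy=k,interpolation=cv2.INTER_CUBIC))
E
python3 go.py 0.478 0.031 0.012 74; python3 look.py side s1 250 140 400 310 3
```

```text
t 1.7667 pos [0.4744 0.0333 0.0551] yaw 74.04648345883528 F [-0.0813  0.5085 -0.6658] w 0.6993347052284136 gf 0.0 q6 -1.469290819079841
slide now [-0.009  -0.0024  0.0861] slide after turn [-0.0082 -0.0024  0.0862] turn [-0.0006 -0.0056  0.0005] rows 1.0382722239617983
```

View pics/s1.png

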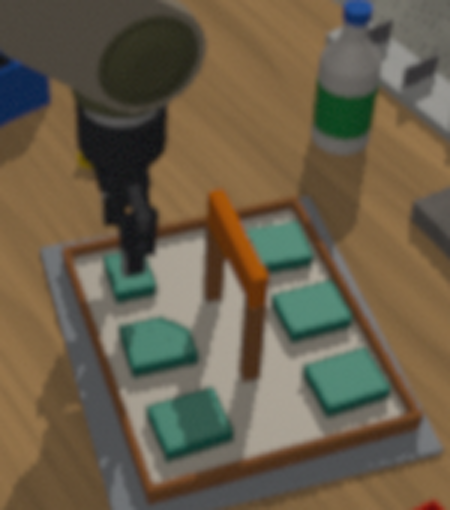

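Crop: the open fingers straddle the short plate at crop (130,275), and the near finger is clear of the chipped plate. Descending.

Request:
drive_tool --slide '[[0,0,0],[0,0,0.03],[0,0,0.03],[0,0,0],[0,0,0]]' --rot '[[0,0,0],[0,0,0],[0,0,0],[0,0,0],[0,0,0]]'

```text
t: 2.23
position: [0.4781, 0.0329, 0.0314]
tcp_rot: [0.001, 0.139, 0.99, -0.0]
force: [-0.1, 1.1, 0.0]
grip_width: 0.701
gripper_force: 0.0
```

```bash
python3 go.py 0.478 0.031 0.012 74
```

```text
t 2.2333 pos [0.4781 0.0329 0.0314] yaw 74.07528304016495 F [-0.1459  1.1412  0.0314] w 0.7005071461699524 gf 0.0 q6 -1.469276462493335
slide now [-0.0008 -0.0037  0.0388] slide after turn [-0.0008 -0.0037  0.0388] turn [0.0001 0.0007 0.0008] rows 0.46795296961125715
```

Request:
drive_tool --slide '[[0,-0.003,0.02],[0,0,0.018],[0,0,0],[0,0,0],[0,0,0]]' --rot '[[0,0,0],[0,0,0],[0,0,0],[0,0,0],[0,0,0]]'

```text
t: 2.65
position: [0.4773, 0.0315, 0.0115]
tcp_rot: [0.0, 0.139, 0.99, -0.0]
force: [-0.1, 0.1, 0.1]
grip_width: 0.699
gripper_force: 0.0
```

Request:
drive_tool --slide '[[0,0,0],[0,0,0],[0,0,0],[0,0,0],[0,0,0]]' --rot '[[0,0,0],[0,0,0],[0,0,0],[0,0,0],[0,0,0]]' --gripper 0 --newtons 40

```text
t: 3.07
position: [0.4775, 0.0315, 0.0118]
tcp_rot: [0.0, 0.139, 0.99, -0.0]
force: [-1.2, 0.3, 5.9]
grip_width: 0.579
gripper_force: 42.2
```

Request:
drive_tool --slide '[[0,0,-0.02],[0,0,-0.07],[0,0,-0.08],[0,0,-0.08],[0,0,-0.08]]' --rot '[[0,0,0],[0,0,0],[0,0,0],[0,0,0],[0,0,0]]'

```text
t: 3.48
position: [0.4765, 0.0316, 0.1788]
tcp_rot: [-0.0, 0.139, 0.99, 0.0]
force: [0.4, -0.3, -1.1]
grip_width: 0.574
gripper_force: 42.0
```

```bash
python3 go.py 0.475 -0.395 0.177 74
```

```text
t 3.4833 pos [0.4765 0.0316 0.1788] yaw 74.07288162472058 F [ 0.3983 -0.2505 -1.1469] w 0.5737483689836542 gf 41.9531375169754 q6 -1.472519537788576
slide now [-0.2312 -0.8214  0.0036] slide after turn [-0.2323 -0.8211  0.0036] turn [ 0.     -0.      0.0008] rows 10.231263031853718
```

Request:
drive_tool --slide '[[-0.021,-0.0747,0],[-0.021,-0.0747,0],[-0.021,-0.0747,0],[-0.021,-0.0747,0],[-0.021,-0.0747,0]]' --rot '[[0,0,0],[0,0,0],[0,0,0],[0,0,0],[0,0,0]]'

```text
t: 3.9
position: [0.4759, -0.1642, 0.177]
tcp_rot: [0.0, 0.138, 0.99, -0.0]
force: [0.7, 0.5, 0.2]
grip_width: 0.573
gripper_force: 42.0
```

Request:
drive_tool --slide '[[-0.021,-0.0747,0],[-0.021,-0.0747,0],[-0.021,-0.0747,0],[-0.021,-0.0747,0],[-0.021,-0.0747,0]]' --rot '[[0,0,0],[0,0,0],[0,0,0],[0,0,0],[0,0,0]]'

```text
t: 4.32
position: [0.4751, -0.3582, 0.1769]
tcp_rot: [0.0, 0.139, 0.99, 0.0]
force: [1.8, -0.1, 0.0]
grip_width: 0.573
gripper_force: 42.0
```

Request:
drive_tool --slide '[[-0.021,-0.0747,0],[0,0,0],[0,0,0.06],[0,0,0.06],[0,0,0]]' --rot '[[0,0,0],[0,0,0],[0,0,0],[0,0,0],[0,0,0]]'

```text
t: 4.73
position: [0.4734, -0.3932, 0.1111]
tcp_rot: [-0.004, 0.139, 0.99, 0.003]
force: [0.2, 0.7, -2.0]
grip_width: 0.574
gripper_force: 42.0
```

```bash
python3 go.py 0.475 -0.395 0.03 74
```

```text
t 4.7333 pos [ 0.4734 -0.3932  0.1111] yaw 74.0482061188861 F [ 0.2118  0.7181 -1.9651] w 0.5744819953197383 gf 41.98022246360779 q6 -2.1755258785086715
slide now [-0.0053 -0.0036  0.1622] slide after turn [-0.004  -0.0027  0.1622] turn [ 0.0036 -0.0052  0.0006] rows 1.9462623287645562
```

Request:
drive_tool --slide '[[0,0,0.06],[0,0,0.06],[0,0,0.054],[0,0,0],[0,0,0]]' --rot '[[0,0,0],[0,0,0],[0,0,0],[0,0,0],[0,0,0]]'

```text
t: 5.15
position: [0.4756, -0.3953, 0.0304]
tcp_rot: [-0.0, 0.138, 0.99, 0.0]
force: [0.6, 0.6, 0.5]
grip_width: 0.57
gripper_force: 42.0
```

Request:
drive_tool --slide '[[0,0,0],[0,0,0],[0,0,0],[0,0,-0.04],[0,0,-0.08]]' --rot '[[0,0,0],[0,0,0],[0,0,0],[0,0,0],[0,0,0]]' --gripper 70

```text
t: 5.57
position: [0.4741, -0.3937, 0.087]
tcp_rot: [-0.003, 0.139, 0.99, 0.002]
force: [0.3, -0.6, -0.1]
grip_width: 0.699
gripper_force: 0.0
```

Request:
drive_tool --slide '[[0,0,-0.08],[0,0,-0.08],[0,0,-0.02],[0,0,0],[0,0,0]]' --rot '[[0,0,0],[0,0,0],[0,0,0],[0,0,0],[0,0,0]]'

```text
t: 5.98
position: [0.4755, -0.3952, 0.1798]
tcp_rot: [0.0, 0.139, 0.99, -0.0]
force: [-0.5, -0.3, -0.6]
grip_width: 0.7
gripper_force: 0.0
```

```bash
python3 - <<'E'
from m import *
np.set_printoptions(precision=3,suppress=True)
f=grab_frame('top'); s=grab_frame('side')
for c in find(f,(70,38,40),(98,255,255),(290,150,480,265),30): print(c[:,0].mean(0),np.array(rect(f,c,.029)))
print('side')
for c in find(s,(70,60,40),(98,255,255),(270,200,450,400),30): print(c[:,0].mean(0),np.array(rect(s,c,.026)))
cv2.imwrite('pics/s2.png',s['pixels'])
E
python3 go.py 0.449 -0.052 0.18 74.5
```

```text
[363.709 227.636] [  0.433  -0.137   0.057   0.047 166.956   0.847]
[339.34 221.4 ] [  0.456  -0.052   0.056   0.048 162.596   0.821]
[437.419 215.484] [ 0.478 -0.39   0.038  0.033 68.001  0.698]
[374.386 187.684] [  0.571  -0.172   0.06    0.05  167.349   0.877]
[351.268 180.429] [  0.594  -0.093   0.061   0.05  164.928   0.881]
[328.036 174.5  ] [  0.613  -0.012   0.06    0.05  162.416   0.897]
side
[396.466 358.74 ] [ 0.474 -0.401  0.051  0.04  73.069  0.899]
[312.703 280.959] [  0.434  -0.14    0.06    0.055 167.559   0.902]
[364.942 266.855] [  0.571  -0.176   0.063   0.055 167.116   0.901]
[301.731 255.075] [  0.457  -0.055   0.059   0.057 163.58    0.857]
[352.533 244.7  ] [  0.594  -0.097   0.061   0.055 164.803   0.713]
[339.189 221.946] [ 0.611 -0.014  0.058  0.026 76.382  0.652]
t 6.0833 pos [ 0.475  -0.3947  0.1778] yaw 74.07253618481401 F [-0.3011  0.1587 -0.4068] w 0.6994982605355857 gf 0.0 q6 -2.1755878323876225
slide now [ 0.2382  0.6449 -0.0029] slide after turn [ 0.2333  0.6466 -0.0044] turn [ 0.001  -0.0014 -0.0047] rows 8.24301039039998
```

The short plate is in the bin. Next is the chipped one, gripped 8 mm outward to keep clear of the broken corner.

Request:
drive_tool --slide '[[0.0266,0.0717,0],[0.0266,0.0717,0],[0.0266,0.0717,0],[0.0266,0.0717,0],[0.0266,0.0717,0]]' --rot '[[0,0,0],[0,0,0],[0,0,0],[0,0,0],[0,0,0]]'

```text
t: 6.5
position: [0.4597, -0.2026, 0.1779]
tcp_rot: [-0.001, 0.139, 0.99, 0.001]
force: [0.2, -0.1, 0.7]
grip_width: 0.699
gripper_force: 0.0
```

Request:
drive_tool --slide '[[0.0266,0.0717,0],[0.0266,0.0717,0],[0.0266,0.0717,0],[0.0266,0.0717,0],[0,0,0]]' --rot '[[0,0,0],[0,0,0],[0,0,0],[0,0,0],[0,0,0]]'

```text
t: 6.92
position: [0.4473, -0.0469, 0.1782]
tcp_rot: [-0.002, 0.136, 0.991, 0.001]
force: [0.4, -0.6, 0.9]
grip_width: 0.698
gripper_force: 0.0
```

Request:
drive_tool --slide '[[0,0,0.07],[0,0,0.07],[0,0,0.07],[0,0,0],[0,0,0]]' --rot '[[0,0,0],[0,0,0],[0,0,0],[0,0,0],[0,0,0]]'

```text
t: 7.33
position: [0.448, -0.052, 0.0734]
tcp_rot: [-0.002, 0.139, 0.99, 0.001]
force: [-0.2, -0.2, 1.5]
grip_width: 0.698
gripper_force: 0.0
```

```bash
python3 go.py 0.448 -0.051 0.012 74
```

```text
t 7.3333 pos [ 0.448  -0.052   0.0734] yaw 74.06029035958777 F [-0.2306 -0.2086  1.4856] w 0.697814113358599 gf 0.0 q6 -1.668896633092907
slide now [-0.0001  0.0018  0.1227] slide after turn [0.0005 0.0019 0.1227] turn [ 0.0003 -0.0028  0.0007] rows 1.4719569139872994
```

Request:
drive_tool --slide '[[0,0,0.05],[0,0,0.05],[0,0,0.021],[0,0,0],[0,0,0]]' --rot '[[0,0,0],[0,0,0],[0,0,0],[0,0,0],[0,0,0]]'

```text
t: 7.75
position: [0.4499, -0.0526, 0.0153]
tcp_rot: [0.001, 0.139, 0.99, -0.0]
force: [-0.8, -0.7, 1.1]
grip_width: 0.701
gripper_force: 0.0
```

Request:
drive_tool --slide '[[0,0,0],[0,0,0],[0,0,0],[0,0,0],[0,0,0]]' --rot '[[0,0,0],[0,0,0],[0,0,0],[0,0,0],[0,0,0]]' --gripper 0 --newtons 40

```text
t: 8.17
position: [0.4501, -0.0526, 0.0159]
tcp_rot: [0.002, 0.139, 0.99, -0.0]
force: [-1.3, -0.2, 6.0]
grip_width: 0.575
gripper_force: 41.5
```

Request:
drive_tool --slide '[[0,0,-0.02],[0,0,-0.07],[0,0,-0.08],[0,0,-0.08],[0,0,-0.08]]' --rot '[[0,0,0],[0,0,0],[0,0,0],[0,0,0],[0,0,0]]'

```text
t: 8.58
position: [0.4484, -0.0519, 0.1825]
tcp_rot: [0.001, 0.139, 0.99, -0.0]
force: [0.0, -1.0, -2.0]
grip_width: 0.578
gripper_force: 42.2
```

```bash
python3 go.py 0.402 -0.393 0.178 74
```

```text
t 8.5833 pos [ 0.4484 -0.0519  0.1825] yaw 74.07544906161729 F [ 0.0076 -0.9805 -1.9873] w 0.5778965271999298 gf 42.237752079963684 q6 -1.6687360447836566
slide now [-0.0978 -0.6814  0.0093] slide after turn [-0.0987 -0.6813  0.009 ] turn [-0.0001  0.0011  0.0008] rows 8.255264656704176
```

Request:
drive_tool --slide '[[-0.011,-0.0757,0],[-0.011,-0.0757,0],[-0.011,-0.0757,0],[-0.011,-0.0757,0],[-0.011,-0.0757,0]]' --rot '[[0,0,0],[0,0,0],[0,0,0],[0,0,0],[0,0,0]]'

```text
t: 9.0
position: [0.4228, -0.2434, 0.1808]
tcp_rot: [0.001, 0.138, 0.99, -0.001]
force: [1.7, 0.2, 0.1]
grip_width: 0.574
gripper_force: 42.3
```

Request:
drive_tool --slide '[[-0.011,-0.0757,0],[-0.011,-0.0757,0],[-0.011,-0.0757,0],[-0.011,-0.0757,0],[0,0,0]]' --rot '[[0,0,0],[0,0,0],[0,0,0],[0,0,0],[0,0,0]]'

```text
t: 9.42
position: [0.4013, -0.3989, 0.1803]
tcp_rot: [0.001, 0.141, 0.99, -0.002]
force: [0.3, -0.2, -1.3]
grip_width: 0.575
gripper_force: 42.3
```

Request:
drive_tool --slide '[[0,0,0],[0,0,0.06],[0,0,0.06],[0,0,0],[0,0,0]]' --rot '[[0,0,0],[0,0,0],[0,0,0],[0,0,0],[0,0,0]]'

```text
t: 9.83
position: [0.4031, -0.3922, 0.1195]
tcp_rot: [-0.0, 0.138, 0.99, 0.001]
force: [-0.4, 0.1, -0.5]
grip_width: 0.574
gripper_force: 42.3
```

```bash
python3 go.py 0.402 -0.393 0.034 74
```

```text
t 9.8333 pos [ 0.4031 -0.3922  0.1195] yaw 74.12896625830463 F [-0.4366  0.0528 -0.548 ] w 0.5736478824474242 gf 42.280733585357666 q6 -2.27378497395399
slide now [ 0.0016 -0.0024  0.171 ] slide after turn [ 0.0017 -0.0022  0.171 ] turn [ 0.0007 -0.0007  0.0014] rows 2.0504824887731217
```

Request:
drive_tool --slide '[[0,0,0.06],[0,0,0.06],[0,0,0.05],[0,0,0],[0,0,0]]' --rot '[[0,0,0],[0,0,0],[0,0,0],[0,0,0],[0,0,0]]'

```text
t: 10.25
position: [0.4037, -0.3936, 0.0357]
tcp_rot: [0.0, 0.138, 0.99, -0.0]
force: [0.1, -0.1, -0.4]
grip_width: 0.572
gripper_force: 42.3
```

Request:
drive_tool --slide '[[0,0,0],[0,0,0],[0,0,0],[0,0,-0.04],[0,0,-0.08]]' --rot '[[0,0,0],[0,0,0],[0,0,0],[0,0,0],[0,0,0]]' --gripper 70

```text
t: 10.67
position: [0.4018, -0.3917, 0.0919]
tcp_rot: [-0.002, 0.139, 0.99, 0.003]
force: [0.3, -1.3, -0.4]
grip_width: 0.699
gripper_force: 0.0
```

Request:
drive_tool --slide '[[0,0,-0.08],[0,0,-0.08],[0,0,-0.08],[0,0,-0.05],[0,0,0]]' --rot '[[0,0,0],[0,0,0],[0,0,0],[0,0,0],[0,0,0]]'

```text
t: 11.08
position: [0.4041, -0.3947, 0.2461]
tcp_rot: [0.004, 0.138, 0.99, -0.004]
force: [-0.4, -0.2, 0.1]
grip_width: 0.702
gripper_force: 0.0
```

```bash
python3 - <<'E'
from m import *
np.set_printoptions(precision=3,suppress=True)
f=grab_frame('top'); s=grab_frame('side')
for c in find(f,(70,38,40),(98,255,255),(290,150,480,265),30): print(c[:,0].mean(0),np.array(rect(f,c,.029)))
ys,xs=np.mgrid[150:260,285:405]; P=np.array([pt(f,u,v) for u,v in zip(xs.ravel(),ys.ravel())])
h=P[(P[:,2]>.11)&(P[:,2]<.16)&(abs(P[:,0]-.52)<.05)]; print('handle depth',h.mean(0),cv2.minAreaRect(h[:,:2].astype(np.float32)))
cv2.imwrite('pics/s3.png',s['pixels'])
E
python3 go.py 0.521 -0.0715 0.24 -15
```

```text
[439.5   236.062] [  0.411  -0.393   0.053   0.046 164.243   0.815]
[363.491 227.439] [  0.434  -0.137   0.056   0.048 166.992   0.784]
[438.974 216.395] [ 0.477 -0.394  0.044  0.032 72.472  0.818]
[374.536 187.571] [  0.571  -0.172   0.06    0.05  166.863   0.882]
[351.286 180.446] [  0.594  -0.093   0.06    0.05  166.771   0.884]
[328.018 174.5  ] [  0.613  -0.012   0.06    0.05  162.471   0.9  ]
handle depth [ 0.519 -0.071  0.142] ((0.5195379257202148, -0.0716797411441803), (0.1094503402709961, 0.0164797306060791), 75.19502258300781)
t 11.1833 pos [ 0.4031 -0.3934  0.2401] yaw 74.07448486342652 F [ 0.4925 -0.9712 -0.9622] w 0.6995505765695833 gf 0.0 q6 -2.274029276628227
slide now [-0.0501  0.6837 -0.0009] slide after turn [0.6828 0.0611 0.0001] turn [0.0001 0.0018 0.9897] rows 8.220376793721588
```

View pics/s3.png

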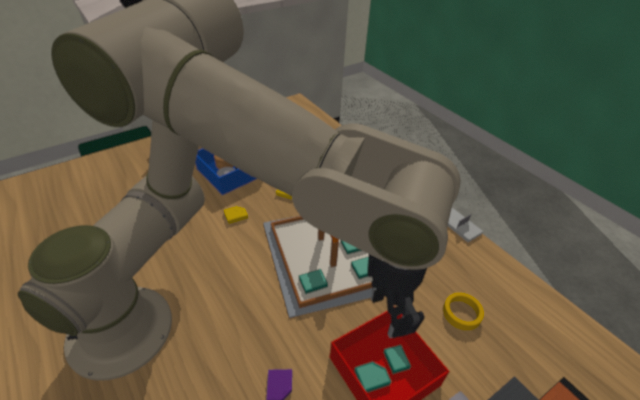

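Both faulty plates are in the red bin, at side px (373,375) and (397,358). The other plates have not moved. Next, the handle.

Request:
drive_tool --slide '[[-0.0053,0.0738,0],[-0.0053,0.0738,0],[-0.0053,0.0738,0],[-0.0053,0.0738,0],[-0.0053,0.0738,0]]' --rot '[[0,0,0],[0,0,0],[0,0,0],[0,0,0],[0,0,0]]'

```text
t: 11.6
position: [0.4662, -0.2175, 0.2376]
tcp_rot: [-0.001, 0.139, 0.99, 0.001]
force: [0.2, -0.4, 0.7]
grip_width: 0.701
gripper_force: 0.0
```

Request:
drive_tool --slide '[[-0.0053,0.0738,0],[-0.0053,0.0738,0],[-0.0053,0.0738,0],[-0.0053,0.0738,0],[0,0,0]]' --rot '[[0,0,0],[0,0,0],[0,0,0],[0,0,0],[0,0,0.0707]]'

```text
t: 12.02
position: [0.5177, -0.0751, 0.2376]
tcp_rot: [-0.001, 0.191, 0.982, 0.001]
force: [0.5, -0.6, -0.3]
grip_width: 0.697
gripper_force: 0.0
```

Request:
drive_tool --slide '[[0,0,0],[0,0,0],[0,0,0],[0,0,0],[0,0,0]]' --rot '[[0,0,0.0707],[0,0,0.0707],[0,0,0.0707],[0,0,0.0707],[0,0,0.0707]]'

```text
t: 12.43
position: [0.5165, -0.0802, 0.2374]
tcp_rot: [-0.001, 0.457, 0.889, -0.0]
force: [0.3, -0.8, 0.4]
grip_width: 0.7
gripper_force: 0.0
```

Request:
drive_tool --slide '[[0,0,0],[0,0,0],[0,0,0],[0,0,0],[0,0,0]]' --rot '[[0,0,0.0707],[0,0,0.0707],[0,0,0.0707],[0,0,0.0707],[0,0,0.0707]]'

```text
t: 12.85
position: [0.5165, -0.0803, 0.2374]
tcp_rot: [-0.001, 0.684, 0.73, -0.001]
force: [0.7, -0.0, -0.3]
grip_width: 0.696
gripper_force: 0.0
```

Request:
drive_tool --slide '[[0,0,0],[0,0,0],[0,0,0],[0,0,0],[0,0,0]]' --rot '[[0,0,0.0707],[0,0,0.0707],[0,0,0.0707],[0,0,0],[0,0,0]]'

```text
t: 13.27
position: [0.5167, -0.0804, 0.2379]
tcp_rot: [-0.001, 0.792, 0.61, -0.0]
force: [-0.3, -0.0, -0.0]
grip_width: 0.7
gripper_force: 0.0
```

```bash
python3 go.py 0.5175 -0.081 0.108 -15
```

```text
t 13.2667 pos [ 0.5167 -0.0804  0.2379] yaw -14.823965675989816 F [-0.3372 -0.0144 -0.0329] w 0.6998352423901802 gf 0.0 q6 -0.11984517159530415
slide now [-0.0009  0.0023  0.2598] slide after turn [-0.0008  0.0018  0.2598] turn [-0.0012 -0.0001  0.002 ] rows 3.114818912725121
```

Request:
drive_tool --slide '[[0,0.002,0.06],[0,0,0.06],[0,0,0.06],[0,0,0.04],[0,0,0]]' --rot '[[0,0,0],[0,0,0],[0,0,0],[0,0,0],[0,0,0]]'

```text
t: 13.68
position: [0.5158, -0.0799, 0.1246]
tcp_rot: [-0.004, 0.792, 0.61, -0.002]
force: [-0.2, -0.4, -1.0]
grip_width: 0.699
gripper_force: 0.0
```

Request:
drive_tool --slide '[[0,0,0.02],[0,0,0.02],[0,0,0],[0,0,0],[0,0,0]]' --rot '[[0,0,0],[0,0,0],[0,0,0],[0,0,0],[0,0,0]]'

```text
t: 14.1
position: [0.5185, -0.0809, 0.1096]
tcp_rot: [0.001, 0.793, 0.609, 0.0]
force: [0.3, -0.3, -0.1]
grip_width: 0.698
gripper_force: 0.0
```

```bash
python3 go.py 0.5175 -0.081 0.108 -15; python3 look.py side s4 230 100 430 330 3; python3 look.py top t4 280 140 410 260 4
```

```text
t 14.1 pos [ 0.5185 -0.0809  0.1096] yaw -14.989014680313627 F [ 0.2937 -0.269  -0.1474] w 0.6982993264798008 gf 0.0 q6 -0.11668655813309199
slide now [-0.0007 -0.0018  0.0031] slide after turn [-0.0007 -0.0018  0.0031] turn [0.0008 0.0001 0.0001] rows 0.04390202737677909
```

View pics/s4.png

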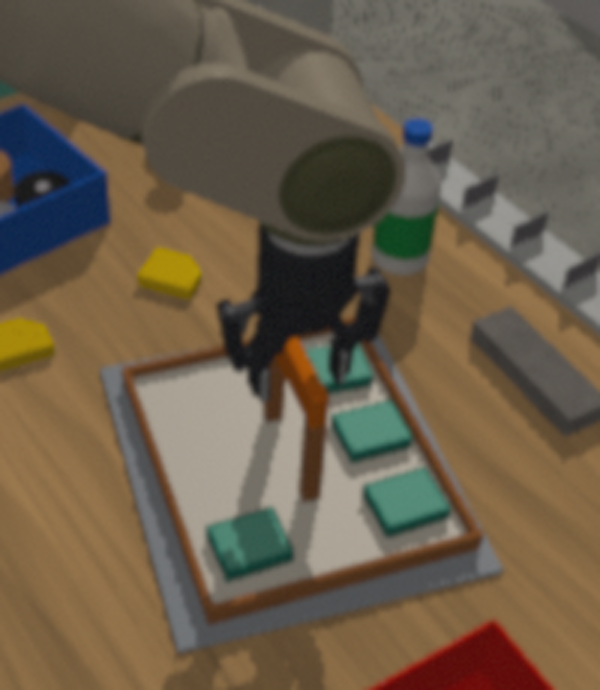

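Crop: the fingers straddle the orange rail at crop (300,375), and the four good plates are in place. Now I'll grip.

Request:
drive_tool --slide '[[0,0,0],[0,0,0],[0,0,0],[0,0,0],[0,0,0]]' --rot '[[0,0,0],[0,0,0],[0,0,0],[0,0,0],[0,0,0]]' --gripper 0 --newtons 90

```text
t: 14.62
position: [0.5185, -0.0809, 0.1093]
tcp_rot: [0.001, 0.793, 0.609, 0.0]
force: [1.3, 0.2, 2.9]
grip_width: 0.175
gripper_force: 88.9
```

Request:
drive_tool --slide '[[0,0,0],[0,0,0],[0,0,0],[0,0,0],[0,0,0]]' --rot '[[0,0,0],[0,0,0],[0,0,0],[0,0,0],[0,0,0]]'

```text
t: 15.03
position: [0.5185, -0.0809, 0.1093]
tcp_rot: [0.001, 0.793, 0.609, 0.0]
force: [1.3, -0.3, 5.3]
grip_width: 0.17
gripper_force: 89.0
```

Request:
drive_tool --slide '[[0,0,-0.005],[0,0,-0.01],[0,0,-0.01],[0,0,-0.01],[0,0,-0.01]]' --rot '[[0,0,0],[0,0,0],[0,0,0],[0,0,0],[0,0,0]]'

```text
t: 15.45
position: [0.5178, -0.0806, 0.1314]
tcp_rot: [-0.0, 0.793, 0.609, -0.0]
force: [-0.6, 0.0, -7.5]
grip_width: 0.172
gripper_force: 88.0
```

```bash
python3 go.py 0.5175 -0.081 0.25 -15;python3 look.py side s5 230 140 430 330 3
```

```text
t 15.45 pos [ 0.5178 -0.0806  0.1314] yaw -15.010576750144455 F [-0.6384  0.0062 -7.5437] w 0.17199619102405928 gf 88.0263090133667 q6 -0.11632222252461505
slide now [-0.0008 -0.0006 -0.2371] slide after turn [-0.0008 -0.0003 -0.2371] turn [-0.0006 -0.0001 -0.0001] rows 2.8430804088467987
```

View pics/s5.png

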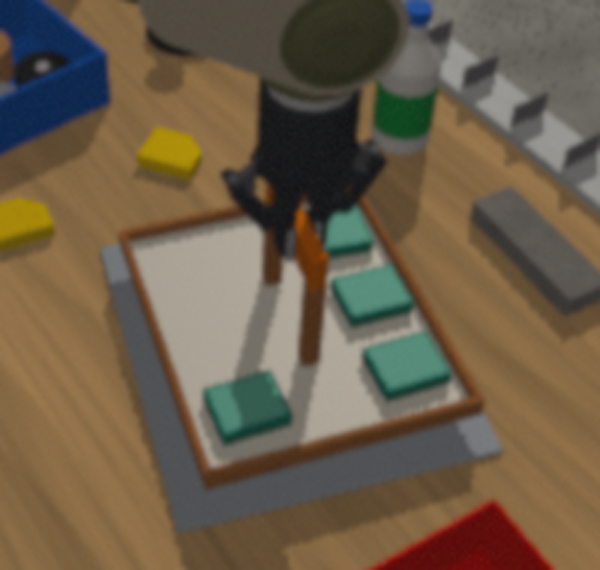

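The carrier is off the mat and level, and all four plates are aboard. I'll lift it gently to 15 cm.

Request:
drive_tool --slide '[[0,0,-0.012],[0,0,-0.016],[0,0,-0.02],[0,0,-0.02],[0,0,-0.02]]' --rot '[[0,0,0],[0,0,0],[0,0,0],[0,0,0],[0,0,0]]'

```text
t: 15.92
position: [0.5182, -0.0808, 0.1766]
tcp_rot: [0.0, 0.793, 0.609, 0.0]
force: [-1.0, 0.0, -7.8]
grip_width: 0.175
gripper_force: 88.3
```

Request:
drive_tool --slide '[[0,0,-0.02],[0,0,-0.02],[0,0,-0.02],[0,0,-0.02],[0,0,-0.02]]' --rot '[[0,0,0],[0,0,0],[0,0,0],[0,0,0],[0,0,0]]'

```text
t: 16.33
position: [0.518, -0.0807, 0.2263]
tcp_rot: [0.0, 0.793, 0.609, -0.0]
force: [-0.1, 0.3, -8.0]
grip_width: 0.171
gripper_force: 88.3
```

Request:
drive_tool --slide '[[0,0,-0.02],[0,0,-0.016],[0,0,-0.012],[0,0,-0.008],[0,0,0]]' --rot '[[0,0,0],[0,0,0],[0,0,0],[0,0,0],[0,0,0]]'

```text
t: 16.75
position: [0.5183, -0.0808, 0.254]
tcp_rot: [0.0, 0.793, 0.609, 0.0]
force: [0.5, 0.3, -7.6]
grip_width: 0.172
gripper_force: 88.3
```

Request:
drive_tool --slide '[[0,0,0],[0,0,0],[0,0,0],[0,0,0],[0,0,0]]' --rot '[[0,0,0],[0,0,0],[0,0,0],[0,0,0],[0,0,0]]'

```text
t: 17.17
position: [0.518, -0.0807, 0.253]
tcp_rot: [-0.0, 0.793, 0.609, -0.0]
force: [-0.5, 0.2, -7.2]
grip_width: 0.173
gripper_force: 88.3
```

Request:
drive_tool --slide '[[0,0,0],[0,0,0],[0,0,0],[0,0,0],[0,0,0]]' --rot '[[0,0,0],[0,0,0],[0,0,0],[0,0,0],[0,0,0]]'

```text
t: 17.58
position: [0.5181, -0.0808, 0.2533]
tcp_rot: [-0.0, 0.793, 0.609, 0.0]
force: [0.8, 0.6, -7.6]
grip_width: 0.173
gripper_force: 88.3
```

```bash
python3 go.py 0.5175 -0.081 0.25 -15;python3 look.py side s6 200 80 460 330 2
python3 - <<'E'
from h import *
f=dict(np.load('pics/s6.npz'));hsv=cv2.cvtColor(f['pixels'],cv2.COLOR_BGR2HSV)
m=(hsv[...,1]<60)&(hsv[...,2]>140)
P=np.array([pt(f,u,v) for v,u in zip(*np.nonzero(m)) if f['range_z'][v,u]>0]); P=P[(abs(P[:,0]-.52)<.13)&(abs(P[:,1]+.07)<.15)&(abs(P[:,2]-.155)<.03)]
A=np.c_[P[:,:2],np.ones(len(P))]; c=np.linalg.lstsq(A,P[:,2],rcond=None)[0]; print('floor slopes',c[:2],'mean',P.mean(0),len(P))
E
```

```text
t 17.5833 pos [ 0.5181 -0.0808  0.2533] yaw -15.010152937936535 F [ 0.8304  0.562  -7.5939] w 0.17345271450554595 gf 88.29228401184082 q6 -0.11633887391620182
slide now [-0.0008 -0.0009  0.0066] slide after turn [-0.0008 -0.0009  0.0066] turn [ 0.     -0.     -0.0001] rows 0.08043394753059109
floor slopes [-0.00262285 -0.00019537] mean [ 0.4906782  -0.05990784  0.15873829] 2995
```

View pics/s6.png

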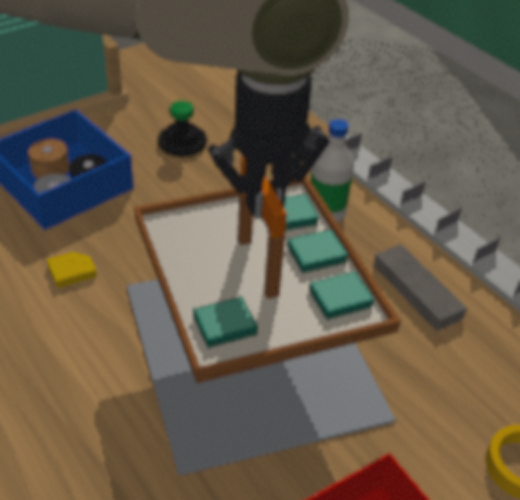

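The carrier is level: the floor slopes by less than 0.003 rad and sits about 0.159 m up. It is steady over the mat, with the four good plates aboard at crop (225,320), (341,293), (317,250) and (300,210).

```bash
python3 -c "from bench import hand_in; print(hand_in())"
```

```text
the job is handed in; nothing more can be done
None
```

The job is handed in: the short and chipped plates are in the red scrap bin, and the arm is holding the carrier level about 15 cm above its mat with the four good plates aboard; the judge gave no verdict back.

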